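# Lock the screw of the book press

## Robot

A 6-joint arm with a two-finger parallel gripper is mounted at the origin on the work surface; the furniture and walls round the work are solid. World frame = base frame: x ahead of the robot, y to its left, z up, the work surface at z = 0. Lengths are in mm, angles in rad, forces in N, time in s.
With the tool pointing down it reaches from about 350 to 975 mm from the base axis. Payload 7.1 kg.
Tool frame: the origin (TCP) lies on the front face of the gripper's body, between the roots of the fingers; the fingertips stand 80 mm ahead of it and the grasp point (between the pads) lies 61 mm ahead of it (env.tips_ahead is the distance from the TCP to the fingertips, in mm); z points along the fingers, y is the direction in which the jaws open and shut (so a half turn about z gives the same grasp; the last joint's range is limited). The gripper opens to 88 mm and grips with 3 to 60 N. Pads are 20 mm wide; open, the fingers measure 115 mm over their backs; the gripper's body (75 mm by 178 mm) begins 61 mm behind the grasp point.
Start: joints at [1.088, 0.423, 1.63, -0, 1.089, -0.019], TCP at [279.561, 558.973, 302.675] pointing down, gripper open.
Joint ranges: [-3, 3], [-0.9, 2.11], [0.09, 2.58], [-1.31, 4.45], [0.11, 2.69], [-2.54, 2.54]. Speed limits (rad/s): [2.39, 2.39, 3.01, 3.14, 3.14, 3.14].

## Interface

Orientations are given as a unit quaternion [x, y, z, w].
In Python, from station import env, set_gripper, viewer, workorder gives the robot as it stands. Calls block until the motion is done:
- env.reach(position, orientation): joint-space move of the TCP to a pose.
- env.move_l(position, rot=None, rate=150, f_stop=None): straight line of the TCP; rot=None keeps the orientation; rate is the mean speed in mm/s. With f_stop (N) it stops when the force on the tool has changed by that much, and returns True; else False.
- env.move_joints(angles): joint-space move.
- set_gripper(opening): finger opening in mm; the grip force is fixed at half the most; returns when the fingers have stopped.
- env.hold(seconds).
- env.ik(position, orientation): joint angles nearest the present ones, or None.
- env.read_state(): the state.
- viewer.camera(name): name is "scene" or "top" or "wrist"; returns the picture (384x512x3 uint8, blue, green, red); there is no depth.
- viewer.camera_params(name): a dict with "fx", "fy", "cx", "cy" (pixels), "pose" (4x4, takes a point from camera to world coordinates); the wrist camera has in their place "tool_from_camera" (4x4, takes a point from camera to tool coordinates, whose origin is the TCP and whose axes are the flange's). Camera axes: x right, y up, looking along -z (the intrinsics and any distortion apply to the point x, -y, -z); pixel columns grow to the right and rows downward; lengths in mm; the calibration is good to about 2 mm. A picture is of the moment at which its call begins: read the wrist's pose just before it. camera_params takes no time and is no camera call.
A pose or a line that the arm cannot do raises env.IKError and nothing moves.
- workorder.sign_off(): hands the job in, once; it reports no verdict.
The state is a dict: "time_s": time; "qpos": joint angles; "dq": joint speeds; "tau": joint torques, N m; "tool_pos": TCP position; "orientation": TCP orientation; "force": force on the tool from outside, world axes, zero at the start; "wrist_torque": the same for the moment, N m; "width": finger opening in mm.
Only numpy, scipy, OpenCV 4.12 (cv2) and the standard library are available. Lean on these libraries where they do the work, as an engineer would, in place of code of your own. Each camera call takes 0.05 s, during which the arm holds its last target. There are 200 camera calls.

## Task

The book press is screwed down on a book; lock its screw so that it cannot back off. With the fingertips, push one of the two black posts round until the slot in the brass disc lines up with the steel bar, then push the red plate so that the bar slides through the slot, fully home. Only push: never take a post or the plate between the fingers, and leave the things standing round the press where they are.

Things in the scene. Friction and masses are not known exactly. Their poses are not given: they have to be found in the camera images.
- book_press: Green bench press, fixed; place and yaw vary. Origin: centre of the base's underside (160 in x, 360 in y, 20 high); z up. Bridge along y, 66 wide (104 round under the disc), top 115 above the table; book clamped below. On the bridge, all at x = 0: red plate and bar at +y, strap over the bar (y 50 to 72), brass disc (y -44 to 44), keeper strap (y -55 to -77). Strap tops 138 above the table. In mm.
- lock_disc (a joint): Disc angle (rad), anticlockwise from above positive. Its straight slot, 18 mm wide, runs through the centre from rim to rim, in line with the bar at 0 and equally at pi. Starts between 0.6 and 2.54; stops at -0.6 and 3.74; stays where left (about 2 N at a post moves it). The bar's round nose takes up about 0.1 rad of misalignment.
- disc_centre (a point): Point on the disc's axis, at the height of its top face (139 mm above the table). The disc is brass, 88 mm in diameter. Its frame turns with the disc: its y axis runs along the slot.
- post_a (a point): Middle of one of two upright black finger posts on the disc: 10 mm in diameter, from 139 to 172 mm above the table, this point 155 mm above it. 33 mm from the disc's axis, on the disc's +x side, square to the slot (with the disc at 0 it lies on the press's +x side).
- post_b (a point): Middle of the other black post, the same, opposite post_a (on the disc's -x side).
- lock_bar (a joint): Bar travel (m) along the press's -y: 0 drawn back, 0.120 home at its stop (nose in the keeper, red plate against the strap). Starts at 0 to 0.010; about 3 N slides it; stays where left; blocked by the disc at about 0.012 if the slot is not in line. Steel, 12 mm wide, 121 to 133 mm above the table, 144 mm long with the plate's thickness.
- push_plate (a point): Centre of the upright red push plate at the rear (+y) end of the bar: 40 mm wide in the press's x, 8 mm thick in y, from 133 to 168 mm above the table, this point 150 mm above it. It moves with the bar; push its +y face towards the press's -y.
- thread_spool_1: Loose bystander: wooden spool of red thread, 47 mm in diameter, 60 mm high, beside the front of the press. Origin at the centre of its foot.
- thread_spool_0: Loose bystander: wooden spool of white thread, 47 mm in diameter, 60 mm high, beside the front of the press. Origin at the centre of its foot.
- press_weight: Loose bystander: grey steel weight with a pale knob, 55 x 60 x 53 mm, beside the -y end of the press. Origin at the centre of its foot.
- glue_pot: Loose bystander: pale open pot, 73 mm in diameter, 81 mm high, left of the front of the press. Origin at the centre of its foot.

How it is judged:
By the outcome, as a careful person would: the job done as asked, in the order asked, and still so for the second after the job is handed in, with the robot touching nothing.
It also fails if it takes over 59 s, if anything falls off the work surface, if the arm or the gripper's body presses on something with over 40 N, if the wrist force passes 120 N, or if a joint passes its speed limit or range.

## Working session

There is one attempt and no reset: what is moved stays moved. The work goes in short steps, each a Python script; the robot and the scene stay as the last script left them, time stands still between calls to the robot, and variables do not carry over. Pictures are saved under pics/ and viewed, about 8 in all and at most 12, crops included, and the job is handed in when it is done.

```bash
mkdir -p pics
python3 - <<'E'
from station import env,viewer
import cv2,numpy as np
for n in("top","scene"):
    cv2.imwrite(f"pics/{n}0.png",viewer.camera(n)); p=viewer.camera_params(n); print(n,{k:(np.round(v,3).tolist() if k=='pose' else v) for k,v in p.items()})
print({k:v.round(3).tolist() if k=='tool_from_camera' else v for k,v in viewer.camera_params("wrist").items()})
s=env.read_state();print(s['time_s'],s['orientation'],s['width'])
E
```

```text
top {'fx': 463.5286545427367, 'fy': 463.5286545427367, 'cx': 252.02818704444186, 'cy': 184.76505345006044, 'pose': [[-0.027, 0.994, -0.107, 359.686], [-0.999, -0.029, -0.019, -21.653], [-0.022, 0.106, 0.994, 1463.31], [0.0, 0.0, 0.0, 1.0]]}
scene {'fx': 392.2617159413738, 'fy': 392.2617159413738, 'cx': 255.87980406855613, 'cy': 197.30737105331787, 'pose': [[0.655, 0.492, -0.574, -153.25], [-0.756, 0.41, -0.511, -640.739], [-0.016, 0.768, 0.64, 868.638], [0.0, 0.0, 0.0, 1.0]]}
{'fx': 321.50756908432754, 'fy': 321.50756908432754, 'cx': 248.10419708144113, 'cy': 194.8427665930694, 'tool_from_camera': [[0.001, 0.965, 0.261, 71.382], [1.0, -0.001, 0.001, -1.201], [0.001, 0.261, -0.965, -80.211], [0.0, 0.0, 0.0, 1.0]]}
0.1 [ 2.29852343e-01  9.73225260e-01 -6.82292851e-04 -1.69606403e-04] 87.98211669773669
```

View pics/top0.png

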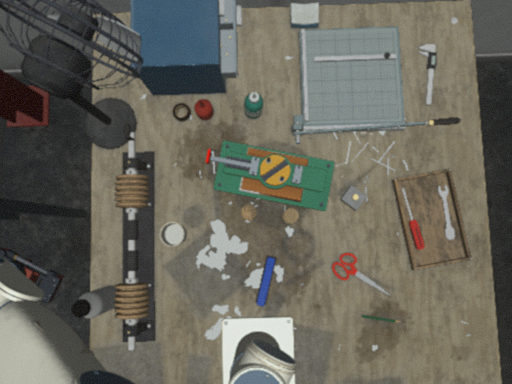

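View pics/scene0.png

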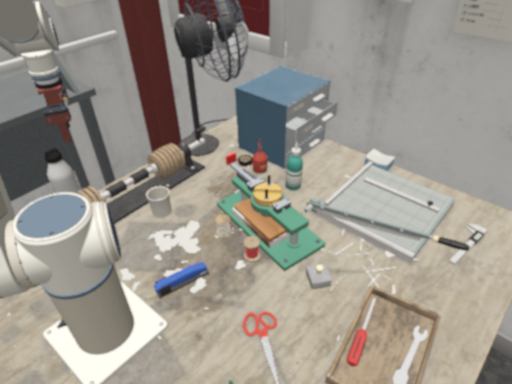

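Top view: press lies with its +y towards image left, disc at about (275,170), red plate at (209,156), slot clearly oblique. I'll get coarse positions and take a closer wrist view.

```bash
cat > h.py <<'E'
from station import env,set_gripper,viewer
import cv2,numpy as np
from scipy.spatial.transform import Rotation as R
def down(psi):  # tool z down, tool x axis at heading psi
    x=np.array([np.cos(psi),np.sin(psi),0]);z=np.array([0,0,-1.]);return R.from_matrix(np.c_[x,np.cross(z,x),z]).as_quat()
def cam(n):
    p=viewer.camera_params(n)
    if n!="wrist": return p,np.array(p['pose'])
    s=env.read_state();T=np.eye(4);T[:3,:3]=R.from_quat(s['orientation']).as_matrix();T[:3,3]=s['tool_pos']
    return p,T@p['tool_from_camera']
def snap(n,f):
    c=cam(n);im=viewer.camera(n);cv2.imwrite(f,im);np.save(f+'.npy',c[1]);return im,c
def px2w(c,u,z):
    p,T=c;K=np.array([[p['fx'],0,p['cx']],[0,p['fy'],p['cy']],[0,0,1]])
    q=np.linalg.solve(K,[u[0],u[1],1]);d=T[:3,:3]@[q[0],-q[1],-1];return T[:3,3]+d*(z-T[2,3])/d[2]
def w2px(c,P):
    p,T=c;q=T[:3,:3].T@(np.array(P)-T[:3,3]);return np.array([p['cx']+p['fx']*q[0]/-q[2],p['cy']-p['fy']*q[1]/-q[2]])
E
python3 - <<'E'
from h import *
im=cv2.imread("pics/top0.png");c=cam("top")
print(viewer.camera_params("top").keys())
d=px2w(c,(275,170),139);r=px2w(c,(209,156),160);print(d,r)
a=(r-d);yaw=np.arctan2(-a[0],a[1]);print(yaw)
for psi in(yaw,yaw+np.pi,yaw+np.pi/2,yaw-np.pi/2):
    x=np.array([np.cos(psi),np.sin(psi),0])
    P=np.array([d[0],d[1],400])+ (d-r)/-np.linalg.norm(d-r)*30 +x*20
    print(psi,env.ik(P,down(psi)))
E
```

```text
dict_keys(['fx', 'fy', 'cx', 'cy', 'pose'])
[542.53954022 -64.23413161 139.        ] [585.56759845 123.19348725 160.        ]
-0.2256614731229837
-0.2256614731229837 [-9.04696949e-02  2.40636867e-01  1.65079106e+00 -4.44089210e-16
  1.25016473e+00  1.70598811e+00]
2.9159311804668095 [-8.03053577e-02  1.76181464e-01  1.73255526e+00 -4.44089210e-16
  1.23285593e+00 -1.42544021e+00]
1.3451348536719128 [-4.97872582e-02  2.14335594e-01  1.68477256e+00 -4.44089210e-16
  1.24248450e+00  1.75874215e-01]
-1.7964577999178803 None
```

Run:
```python
from h import *
yaw=-.2257;d=np.array([542.5,-64.2]);y=np.array([-np.sin(yaw),np.cos(yaw)])
P=[*(d+85*y),350]
env.reach(P,down(yaw+np.pi/2))
im,c=snap("wrist","pics/w1.png")
print(env.read_state()['time_s'],w2px(c,[542.5,-64.2,139]))
cv2.imwrite("pics/w1b.png",cv2.resize(im,None,fx=1.5,fy=1.5,interpolation=cv2.INTER_CUBIC))
```

```text
2.3417 [248.64824332 269.11273905]
```

View pics/w1b.png

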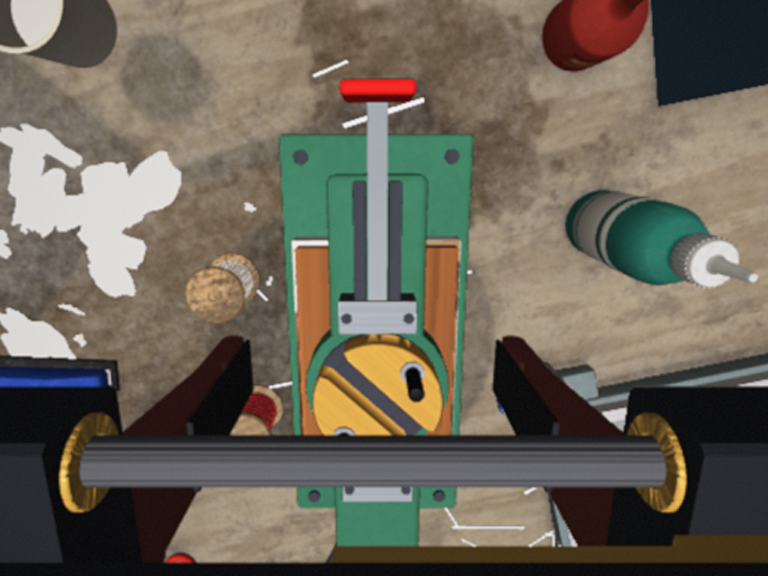

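Wrist view (shown at 1.5x): red plate at (378,90), bar vertical at column 377, disc centred near (378,392), slot running up-left to down-right (angle about +0.8), post_a up-right with its foot near (412,372). So the shortest turn is clockwise to 0, pushing post_a from its +y side. One more view over the disc for precise numbers.

Run:
```python
from h import *
p=viewer.camera_params("wrist")
c=(p,np.load("pics/w1.png.npy"));im=cv2.imread("pics/w1.png");hsv=cv2.cvtColor(im,cv2.COLOR_BGR2HSV)
red=((hsv[...,0]<6)|(hsv[...,0]>174))&(hsv[...,1]>180)&(hsv[...,2]>120);red[:,:200]=0;red[:,300:]=0;red[100:]=0
v,u=np.nonzero(red);(cc,wh,an)=cv2.minAreaRect(np.c_[u,v].astype(np.float32));print("red",cc,wh,an)
for q in[(u.min(),v.max()),(u.max(),v.max()),(np.mean(u),v.min()),(np.mean(u),v.max())]:print(q,px2w(c,q,168)[:2].round(1))
# bar centre line by grey columns at rows
g=hsv[...,1].astype(float)
pts=[]
for r in range(75,195,8):
    row=np.nonzero((hsv[r,235:270,1]<40)&(hsv[r,235:270,2]>120))[0]+235
    if len(row)>3:pts.append(px2w(c,((row.min()+row.max())/2,r),133)[:2]);
pts=np.array(pts);vx,vy,x0,y0=cv2.fitLine(pts.astype(np.float32),cv2.DIST_HUBER,0,.01,.01).ravel()
print("bar",vx,vy,x0,y0,"yaw",np.arctan2(-vx,vy) if vy>0 else np.arctan2(vx,-vy));print(pts.round(1).tolist()[::4])
yaw=-.2257;d=np.array([542.5,-64.2]);y=np.array([-np.sin(yaw),np.cos(yaw)])
env.move_l([*(d+15*y),340],rate=150)
im,c=snap("wrist","pics/w2.png")
# rectify on z=139, 4 px/mm, up=press y, right=press x, about d
xx=np.array([np.cos(yaw),np.sin(yaw)])
src=[];dst=[]
for a,b in[(-70,-75),(70,-75),(70,75),(-70,75)]:
    w=d+a*xx+b*y;src.append(w2px(c,[*w,139]));dst.append((280+4*a,300-4*b))
H=cv2.getPerspectiveTransform(np.float32(src),np.float32(dst))
cv2.imwrite("pics/w2r.png",cv2.warpPerspective(im,H,(560,600),flags=cv2.INTER_CUBIC));np.save("pics/H.npy",H)
print(env.read_state()['time_s'])
```

```text
red (251.5, 58.0) (10.0, 51.0) 90.0
(np.int64(226), np.int64(63)) [567.4 123.6]
(np.int64(277), np.int64(63)) [605.2 115. ]
(np.float64(251.54844606946983), np.int64(53)) [587.9 126.1]
(np.float64(251.54844606946983), np.int64(63)) [586.3 119.2]
bar 0.21372871 0.97689307 573.75116 63.017036 yaw -0.21539028
[[587.2, 113.6], [579.2, 87.9], [573.0, 60.4], [566.9, 31.3]]
3.0167
```

View pics/w2r.png

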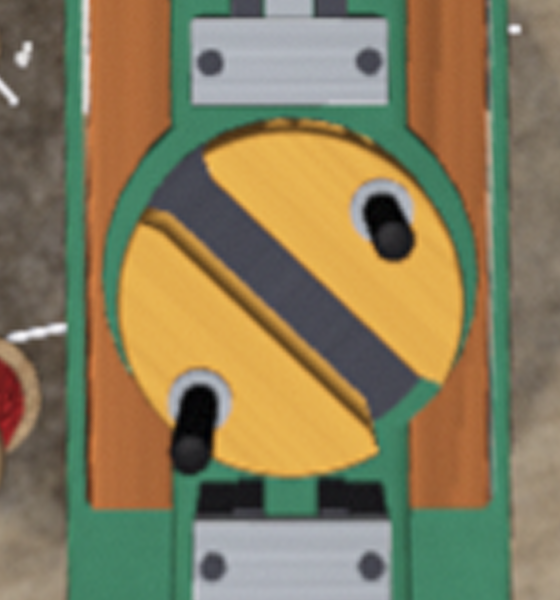

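Rectified view (4 px/mm about the coarse centre): post feet at (382,210) and (200,402), 66 mm apart as they should be. This gives disc centre ≈ (545.1, −65.8), press yaw ≈ −0.22 and disc angle ≈ 0.81. Next I push post_a round with closed fingertips.

```bash
cat >> h.py <<'E'
YAW=-.220;C=np.array([545.1,-65.8]);X=np.array([np.cos(YAW),np.sin(YAW)]);Y=np.array([-X[1],X[0]]);Q=down(YAW+np.pi/2)
def tip(a,b,z): return [*(C+a*X+b*Y),z+env.tips_ahead]
def rect(im,c,f,z=139,s=3.5):
    src=[];dst=[]
    for a,b in[(-70,-75),(70,-75),(70,75),(-70,75)]:
        src.append(w2px(c,[*(C+a*X+b*Y),z]));dst.append((70*s+s*a,75*s-s*b))
    H=cv2.getPerspectiveTransform(np.float32(src),np.float32(dst))
    cv2.imwrite(f,cv2.warpPerspective(im,H,(int(140*s),int(150*s)),flags=cv2.INTER_CUBIC))
E
python3 - <<'E'
from h import *
set_gripper(0)
print(env.read_state()['width'])
env.move_l(tip(28,54,230),rot=Q)
env.move_l(tip(28,54,148),f_stop=15)
print(env.move_l(tip(30,15,148),rate=40,f_stop=25),env.read_state()['force'],env.read_state()['tool_pos'],tip(30,15,148))
env.move_l(tip(30,22,148),rate=60)
env.move_l(tip(30,22,260))
env.move_l(tip(0,15,265))
im,c=snap("wrist","pics/w3.png");rect(im,c,"pics/w3r.png",z=139,s=4)
print(env.read_state()['time_s'])
E
```

```text
0.538001548615627
False [ 0.81802076 -1.24580904  0.04855305] [577.10631896 -57.87207721 227.7747619 ] [np.float64(577.6503678261313), np.float64(-57.70842695246699), 228.0]
8.2917
```

View pics/w3r.png

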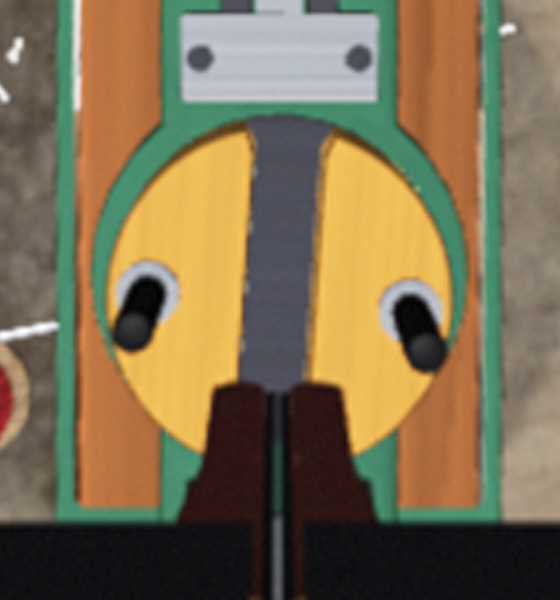

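Post feet are now at (410,306) and (149,291), so the disc is at about −0.055 rad, an overshoot of roughly 1.9 mm at the post. That's within the nose's tolerance, but I'll trim it by pushing post_b with the offset corrected. Then I push the plate, provided the check passes.

Run:
```python
from h import *
env.move_l(tip(-30,40,230))
env.move_l(tip(-30,40,148),f_stop=15)
print(env.move_l(tip(-30,16.9,148),rate=40,f_stop=25))
env.move_l(tip(-30,24,148),rate=60)
env.move_l(tip(-30,24,260))
env.move_l(tip(0,15,265))
im,c=snap("wrist","pics/w4.png");rect(im,c,"pics/w4r.png",z=139,s=4)
r=px2w((viewer.camera_params("wrist"),np.load("pics/w1.png.npy")),(251.5,58),168)[:2]-C
print("plate in press",r@X,r@Y,env.ik(tip(0,235,148),Q),env.ik(tip(0,235,240),Q))
print(env.read_state()['time_s'])
```

```text
False
plate in press -0.16834014673865738 193.121442123693 [ 2.48389460e-01  5.03647951e-01  1.69609799e+00 -4.44089210e-16
  9.41846714e-01  4.68389460e-01] [ 2.48389460e-01  3.94910080e-01  1.63039902e+00 -4.44089210e-16
  1.11628355e+00  4.68389460e-01]
11.7917
```

View pics/w4r.png

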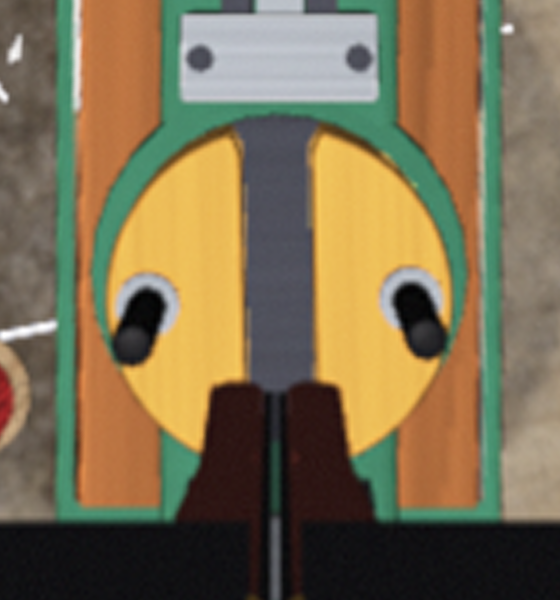

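Post feet are at (411,294) and (147,302), and the slot is vertical to within about 0.02 rad, so it's aligned. Now the plate.

Run:
```python
from h import *
env.move_l(tip(0,235,265))
env.move_l(tip(0,235,146),f_stop=15)
hit=env.move_l(tip(0,84,146),rate=45,f_stop=25)
s=env.read_state();print(hit,(np.array(s['tool_pos'][:2])-C)@Y,(np.array(s['tool_pos'][:2])-C)@X,s['force'])
env.move_l(tip(0,120,146),rate=80)
env.move_l(tip(0,120,265))
env.move_l(tip(0,60,275))
im,c=snap("wrist","pics/w5.png");cv2.imwrite("pics/w5b.png",cv2.resize(im,None,fx=1.5,fy=1.5))
snap("top","pics/top5.png")
print(env.read_state()['time_s'])
```

```text
True 91.50938450921403 -0.11326900925643102 [-0.21105127  2.78888499  1.44737371]
19.375
```

View pics/w5b.png

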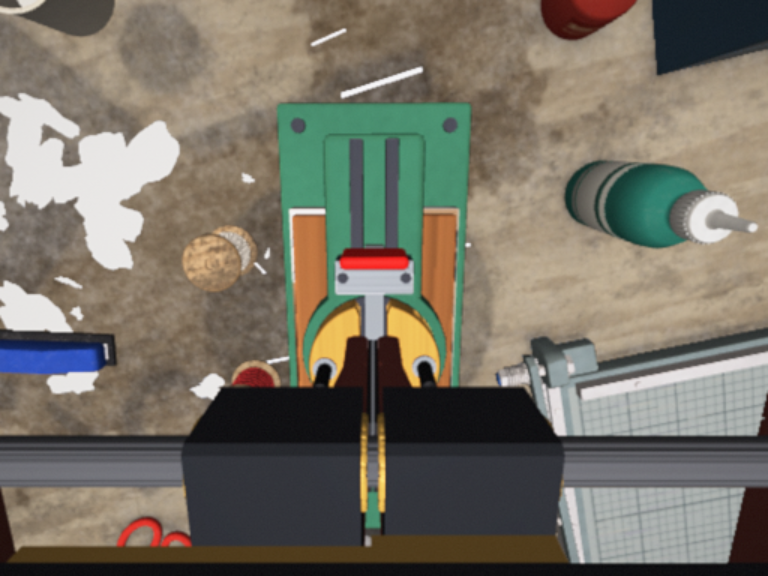

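The push stopped on contact force with the finger at b = 91.5 mm, where 91.9 is expected with the plate against the strap. The picture shows the red plate at (374,260) on the strap and the bar running into the slot. One look at the keeper end and the bystanders before handing in.

Run:
```python
from h import *
env.move_l(tip(0,-60,290))
im,c=snap("wrist","pics/w6.png")
a=cv2.resize(im,None,fx=1.0,fy=1.0)
def crop(f):return cv2.resize(cv2.imread(f)[120:230,150:380],(368,192))
t=viewer.camera("top");cv2.imwrite("pics/top6.png",t)
cv2.imwrite("pics/f.png",np.vstack([np.hstack([a[:,70:438],]),np.zeros((4,368,3),np.uint8)]) if 0 else np.hstack([a[:,72:440],np.vstack([crop("pics/top0.png"),crop("pics/top6.png")])]))
print(env.read_state()['time_s'])
```

```text
20.4333
```

View pics/f.png

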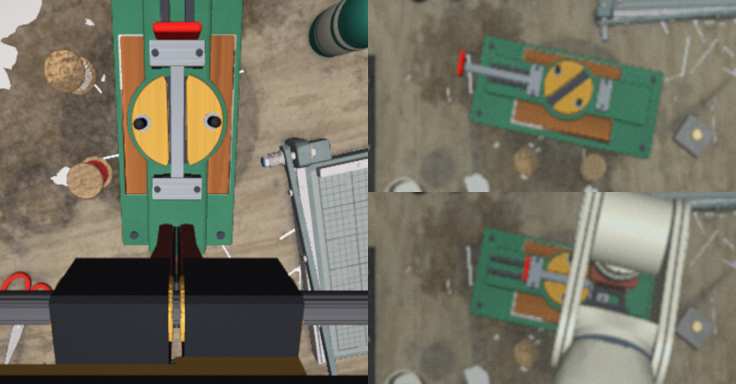

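The bar runs straight through the slot and into the keeper strap at (177,187), with the plate on the strap at (177,30). The spools, weight and pot haven't moved, and the robot is clear of everything.

```bash
python3 -c "
from station import workorder,env
print(workorder.sign_off(),env.read_state()['time_s'])"
```

```text
the job is handed in; nothing more can be done
the job is handed in; nothing more can be done
```

The press screw is locked and the job is handed in; the last clock reading, just before hand-in, was 20.4 s of the 59 s allowed.

- **Disc:** I pushed post_a clockwise with the closed fingertips, from about 0.81 rad. That overshot to about −0.055 rad, so I pushed post_b lightly to bring the slot to within 0.02–0.03 rad of the bar.
- **Bar:** I pushed the red plate until the force stop tripped at the end of travel. The finger stood at 91.5 mm, against about 92 mm expected for fully home.
- **Last checks:** The final pictures show the plate against the strap and the bar through the slot into the keeper. Both spools and the weight are where they were, and the robot touches nothing. The pot was only at the edge of the final view, but the arm never went near it. Nothing failed or disagreed beyond the overshoot I corrected.

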